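# Clamp a steel test block with the under-deck knob

## Task

Pick up the larger of the two grey steel test blocks and set it flat on the deck of the small clamp stand, between the jaw and the fence, with its long side spanning from jaw to fence. Then turn the knob under the front of the deck by its handle until the jaw holds the block hand-tight: keep turning until the effort clearly rises above that of free turning, then stop, as overtightening marks the block. Let go of everything, and leave the small block, the vial and the brass weight where they are.

Things in the scene. Friction and masses are not known exactly. Their poses are not given: they have to be found in the camera images.
- clamp_stand: fixed grey C-shaped stand on the bench, 120 x 160 mm (x, y), yaw within 0.25 rad; origin at the centre of its underside. Level aluminium deck from -60 to 60 mm in x and -80 to 80 mm in y, top 85 and underside 73 mm above the bench, overhanging to the front (-x); below it, in front of x = 0, only the knob and a base plate 12 mm high
- deck_centre (a point): centre of the deck's top. The block goes here: the jaw's face is at y = -28 mm from here (stand axes) with the knob at 0; facing it at the +y side is a steel fence, 44 mm wide in x, 24 mm high, its face at y = +25 to +34 mm (bolted on differently each time, not measured)
- knob_axis (a point): on the knob's vertical axis under the deck, 45 mm in front of the stand's centre and 15 mm behind the deck's front edge, at the height of the handle's middle (51 mm above the bench)
- knob (a joint): angle (rad) of the black under-deck knob: 0 jaw open, 1.65 end stop, starts at 0 to 0.2; grows anticlockwise seen from above. Jaw closes 16 mm per rad. Free turning takes about 0.5 N m (7 N at 70 mm from the axis); each 10 N of jaw force on the block adds 0.16 N m. Hand-tight is a jaw force of about 15 N (6 to 30 N). It stays where it is left
- handle_point (a point): middle of the knob's handle, 70 mm from the axis. The handle is one straight level bar 14 mm wide, 16 mm high, ending 97 mm from the axis. In the stand's axes it points from the axis along (-cos a, sin a), a = 0.6 - knob angle: it sweeps in front of the deck from the +y side to the -y side as it tightens
- jaw: steel jaw on the deck, 40 mm wide in x, 26 mm high, driven by the knob; with a sprung pad as its face that yields 1 mm per 15 N; origin in the middle of the unpressed face, at deck level; y axis toward the fence (axes as the stand's)
- test_block: the larger grey steel block, 32 x 40 x 20 mm (x, y, z), 0.11 kg, loose on the bench, yaw within 0.3 rad; origin at the centre of its underside. Its 40 mm side (y) goes between jaw and fence
- small_block: smaller grey steel block, 24 x 30 x 15 mm, origin at the centre of its underside, on the bench beside the larger one (6 to 12 cm apart, either one to the left); leave alone
- vial: upright capped glass vial, 22 mm across, 58 mm high, origin at its underside; leave alone
- brass_weight: brass weight with a knob on top, 29 mm across, 40 mm high, origin at its underside; leave alone
Things that resemble listed ones, but are neither listed nor needed, are in the scene too. What is shaped like the test_block but green, pink or turquoise is not meant.

How it is judged (in metres and radians):
On the way, in this order (a step that is already met when the one before it is completed fails the run):
1. the larger block lies flat and let go on the deck between jaw and fence, long side spanning, not yet clamped (x of test_block in the frame of clamp_stand between -0.015 and 0.015 m and y of test_block in the frame of jaw above 0.017 m and z of test_block in the frame of clamp_stand between 0.082 and 0.088 m and angle between the y axis of test_block and the y axis of clamp_stand, either way round below 0.35 rad and contact force between the fingers and test_block below 0.1 N and contact force between jaw and test_block below 3 N), for 0.2 s.
2. the jaw is tightened on the block (contact force between jaw and test_block above 6 N), for 0.3 s.
At the end, for the whole second after the job is handed in: The larger block lies flat on the deck (height within 3 mm, tilt under 0.08 rad), square between jaw and fence (within 0.1 rad, centre within 15 mm of the deck's centre line), at rest, the jaw pressing on it with 6 to 30 N (contact force between jaw and test_block between 6 and 30 N and x of test_block in the frame of clamp_stand between -0.015 and 0.015 m and z of test_block in the frame of clamp_stand between 0.082 and 0.088 m and angle between the y axis of test_block and the y axis of clamp_stand, either way round below 0.1 rad and angle between test_block's own z axis and vertical below 0.08 rad and linear speed of test_block below 0.01 m/s); the robot touches nothing.
It fails at once if the jaw presses the block with more than 35 N (overtightened) (contact force between jaw and test_block above 35 N).
It fails at once if the small block, the vial or the brass weight is moved by more than 15 mm (distance of any of small_block, vial, brass_weight from where it was at the start of the episode above 0.015 m).
It also fails if it takes over 72 s, if anything falls off the work surface, if the arm or the gripper's body presses on something with over 40 N, if the wrist force passes 120 N, or if a joint passes its speed limit or range.

## Robot

A 7-joint arm with a two-finger parallel gripper is mounted at the origin on a cart in front of the work surface, level with it; the furniture and walls round the work are solid. World frame = base frame: x ahead of the robot, y to its left, z up, the work surface at z = 0. Lengths are in m, angles in degrees, forces in N, time in s.
With the tool pointing down it reaches from about 0.425 to 0.875 m from the base axis. Payload 4.7 kg.
Tool frame: the origin (TCP) lies at the very end of the fingers, on their centre line; the grasp point (between the pads) lies 19 mm behind it; z points along the fingers, y is the line along which they close (so a half turn about z gives the same grasp; the last joint's range is limited). The gripper opens to 87 mm and grips with 3 to 60 N. Pads are 19 mm wide; open, the fingers measure 117 mm over their backs; the gripper's body (75 mm by 190 mm) begins 51 mm behind the grasp point.
Start: joints at [64.12, 18.392, -4.016, 83.108, 1.295, 78.541, -3.26], TCP at [0.292, -0.581, 0.223] pointing down, gripper open.
Joint ranges: [-163.93, 163.93], [-17.29, 119.83], [-79.2, 71.16], [3.27, 140.29], [-89.18, 269.18], [5.43, 117.66], [-154.24, 154.24]. Speed limits (degrees/s): [147.25, 147.25, 180, 180, 180, 180, 180].

## Interface

Orientations are given as [roll, pitch, yaw] about the fixed x, y, z axes, in that order (R = Rz(yaw) Ry(pitch) Rx(roll)).
In Python, from cell import get_obs, eyes, env gives the robot as it stands.
- The arm moves only by the tool servo_tool, never from a script. Its argument "series" is a list that holds one entry, the list of rows, each a list of 7 numbers: the shift along the tool's x, y, z in units of 300 mm (1.0 is 300 mm), then the turn, a rotation vector about the tool's x, y, z in units of pi rad (1.0 is pi rad), then the opening, from 0 (shut) to 1 (fully open). In form: [[[tx, ty, tz, wx, wy, wz, gripper], ...]]. A call has 1 to 12 rows; each row is the pose to reach, as a shift and turn from the pose commanded when the call began, along the tool's axes at that moment, turning the shorter way round; what a row does not reach only later rows make up. A row lasts 1/12 s, in which the tool goes at most 41.7 mm and 7.16 degrees, less where a joint would pass 70% of its speed; a pose out of reach is approached as far as the arm can. A call with a number of a shift or a turn outside -1 to 1 is refused whole. A call with a gripper value outside its range is refused whole. The fingers move at their own pace and stop on an object; "grip_force" is the grip in N (left out, the last holds). Time passes only in rows, so rows that repeat a pose let the fingers close. It gives the time, the measured TCP pose, the force, the opening and the grip force at its end, in the units of the state.
- get_obs(): the state, without advancing time (a new reading comes with each control period).
- eyes.read_camera(name): name is "side" or "top"; returns a dict with "frame" (420x560x3 uint8, red, green, blue), "depth" (420x560 float32, m along the optical axis (not along the pixel's ray), 0 where there is no reading), "fx", "fy", "cx", "cy" (pixels), "distortion" ([k1, k2, p1, p2, k3] as OpenCV has them; the pictures are not rectified), "origin" and "rotation" of the camera in the world. Camera axes: x right, y down, z forward; pixel columns grow to the right and rows downward; lengths in m; the calibration is good to about 2 mm. A picture is of the moment at which its call begins.
- env.sign_off(): hands the job in; it is judged then, once.
The state is a dict: "time_s": time; "qpos": joint angles; "joint_velocities": joint speeds; "effort": joint torques, N m; "tool_pos": TCP position; "tool_rot": TCP orientation; "force": force on the tool from outside, world axes, zero at the start; "wrist_torque": the same for the moment, N m; "grip_width": finger opening in m; "grasp_force": force on a finger pad.
Only numpy, scipy, OpenCV 4.12 (cv2) and the standard library are available. Lean on these libraries where they do the work, as an engineer would, in place of code of your own. Each camera call takes 0.05 s, during which the arm holds its last target. There are 200 camera calls.

## Working session

There is one attempt and no reset: what is moved stays moved. The work goes in short steps, Python scripts to look and compute and a tool call to move; the robot and the scene stay as the last step left them, time stands still between calls to the robot, and variables do not carry over. Pictures are saved under pics/ and viewed, at most 10 in all, crops included, and the job is handed in when it is done.

Besides the shell and the picture viewer there is one more tool, called after "Request:" by a JSON object that holds its "fn" and its "kwargs". servo_tool: Moves the arm, as the interface text tells. Shifts and turns lie within -1 to 1; 1 stands for 300 mm of shift or pi rad of turn. Its arguments: {"type":"object","properties":{"series":{"type":"array"},"grip_force":{"type":"number"}},"required":["series"]}

```bash
mkdir -p pics; ls; python3 - <<'E'
from cell import get_obs, eyes, env
import cv2, pickle
print(get_obs())
for n in("side","top"):
    c=eyes.read_camera(n); pickle.dump(c,open(f"{n}0.pkl","wb"))
    print(n,{k:v for k,v in c.items() if k not in("frame","depth")}, (c["depth"]>0).mean())
    cv2.imwrite(f"pics/{n}0.png",c["frame"][:,:,::-1])
E
```

```text
pics
{'time_s': 0.0, 'qpos': array([64.1189375 , 18.4398025 , -4.01527498, 83.17587527,  1.29524935,
       78.53968466, -3.25985134]), 'joint_velocities': array([ 0.0497176 ,  0.10394329,  0.03093622, -0.10965925, -0.03297167,
        0.10962489,  0.06110416]), 'effort': array([-4.44849156e-04, -4.91285205e+01, -4.04353375e-01, -3.12534142e+01,
       -6.40333747e-02,  4.37283854e-02,  1.66683817e-04]), 'tool_pos': array([ 0.29164612, -0.58027614,  0.22144452]), 'tool_rot': array([-1.79889894e+02,  6.06575026e-03,  2.66907946e+01]), 'force': array([ 0.00557097,  0.13701427, -0.3172951 ]), 'wrist_torque': array([0.05719112, 0.03172169, 0.01456984]), 'grasp_force': 0.0, 'grip_width': 0.08686988257301788}
side {'fx': 528.853418841097, 'fy': 528.853418841097, 'cx': 280.9894727895613, 'cy': 209.12797456746094, 'distortion': array([-0.16227518,  0.        ,  0.        ,  0.        ,  0.        ]), 'origin': array([ 0.28364145, -0.99788385,  0.67859138]), 'rotation': array([-125.19453067,   -1.20035899,  -14.90324637])} 0.9957270408163266
top {'fx': 474.25027489239585, 'fy': 474.25027489239585, 'cx': 278.31612728225616, 'cy': 213.64385909506794, 'distortion': array([0.04140117, 0.        , 0.        , 0.        , 0.        ]), 'origin': array([ 0.4305735 , -0.14191725,  1.07866947]), 'rotation': array([-174.24722926,   -0.8923216 ,  -91.61330061])} 0.9958588435374149
```

View pics/top0.png

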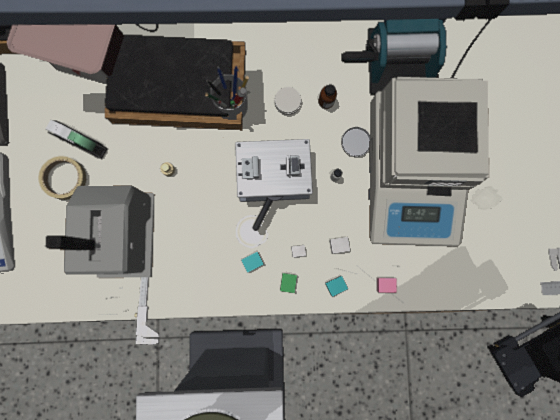

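View pics/side0.png

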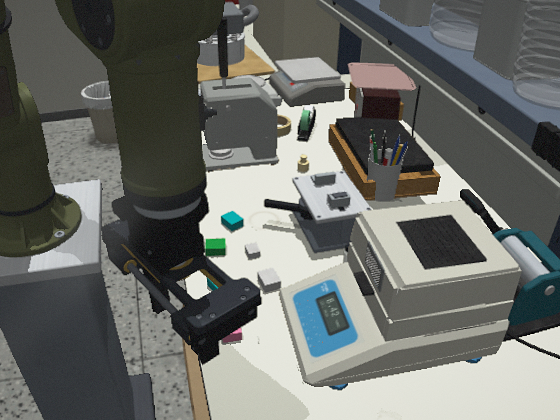

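The top view shows the stand at about (273,168), with the fence at (248,167), the jaw at (293,166) and the handle running (268,200) to (256,229). There are two grey blocks, at (299,251) and (340,245). The one at (340,245) looks larger, so it should be the test_block. The coloured blocks at (253,262), (289,283), (336,286) and (388,285) are decoys. The side view agrees, with the grey blocks at (252,250) and (269,279). Next I'll enlarge and measure.

```bash
cat > h.py <<'E'
import numpy as np, cv2, pickle
from scipy.spatial.transform import Rotation as Ro
def Rw(r): return Ro.from_euler('xyz',r,degrees=True).as_matrix()
def rays(c,uv):
    K=np.array([[c["fx"],0,c["cx"]],[0,c["fy"],c["cy"]],[0,0,1.]])
    n=cv2.undistortPoints(np.float64(uv).reshape(-1,1,2),K,c["distortion"])[:,0]
    return np.c_[n,np.ones(len(n))]@Rw(c["rotation"]).T
def on_plane(c,uv,z):
    d=rays(c,uv); o=c["origin"]; return o+d*((z-o[2])/d[:,2])[:,None]
def by_depth(c,uv):
    uv=np.int32(uv).reshape(-1,2); return c["origin"]+rays(c,uv)*c["depth"][uv[:,1],uv[:,0]][:,None]
def cloud(c):
    v,u=np.mgrid[:420,:560]; return by_depth(c,np.c_[u.ravel(),v.ravel()]).reshape(420,560,3)
def load(n): return pickle.load(open(n+".pkl","rb"))
def project(c,P):
    K=np.array([[c["fx"],0,c["cx"]],[0,c["fy"],c["cy"]],[0,0,1.]]); R=Rw(c["rotation"])
    return cv2.projectPoints((np.atleast_2d(P)-c["origin"])@R,np.zeros(3),np.zeros(3),K,c["distortion"])[0][:,0]
E
python3 - <<'E'
from h import *
c=load("top0"); P=cloud(c); z=P[...,2]
im=c["frame"][130:300,225:405,::-1]
cv2.imwrite("pics/crop0.png",cv2.resize(im,None,fx=3.5,fy=3.5,interpolation=cv2.INTER_CUBIC))
roi=np.zeros((420,560),bool); roi[130:300,225:368]=1
def comps(m,lo=15):
    n,l,s,ce=cv2.connectedComponentsWithStats(m.astype(np.uint8))
    for i in range(1,n):
        if s[i,4]>=lo:
            k=l==i; pts=np.argwhere(k)[:,::-1].astype(np.float32)
            W=P[k]; mz=np.median(W[:,2]); 
            w=on_plane(c,pts,mz)[:,:2].astype(np.float32)*1000
            r=cv2.minAreaRect(w); print(ce[i].round(1),s[i,4],"z",mz.round(4),"rect c,size,ang",np.round(r[0],1),np.round(r[1],1),round(r[2],1))
for a,b in((.008,.04),(.04,.075),(.078,.092),(.098,.13)):
    print(a,b); comps(roi&(z>a)&(z<b))
print("bench",np.median(z[200:300,225:360]))
E
```

```text
0.008 0.04
[333.7 178. ] 26 z 0.0234 rect c,size,ang [ 613.9 -289.2] [20.1 10.2] 61.5
[294.8 196.9] 104 z 0.0114 rect c,size,ang [ 574.6 -199.4] [65.9  9.2] 88.5
[252.7 198.6] 102 z 0.0116 rect c,size,ang [ 572.4 -105.1] [58.9  9.1] 88.5
[339.5 244.7] 264 z 0.0195 rect c,size,ang [ 463.6 -296.1] [31.8 41. ] 7.8
[298.4 250.6] 146 z 0.0146 rect c,size,ang [ 453.  -203.9] [23.8 30. ] 5.5
[252.  261.5] 263 z 0.0194 rect c,size,ang [ 431.9 -100.5] [31.7 39.7] 24.9
[288.1 282.5] 267 z 0.0197 rect c,size,ang [ 383.4 -178.8] [32.2 39.6] 80.3
[336.4 285.4] 275 z 0.0196 rect c,size,ang [ 373.9 -285.4] [32.6 40.8] 22.8
0.04 0.075
[337.  173.3] 80 z 0.0559 rect c,size,ang [ 618.1 -290.5] [19.7 20.1] 87.8
[264.6 210.9] 289 z 0.0586 rect c,size,ang [ 542.4 -130.3] [29.4 96.7] 51.5
0.078 0.092
[273.1 168. ] 3702 z 0.0845 rect c,size,ang [ 628.9 -152.6] [120.1 159.3] 1.1
0.098 0.13
[292.9 164.6] 240 z 0.1071 rect c,size,ang [ 630.  -192.2] [27.1 40.1] 88.5
[255.3 166.4] 124 z 0.1085 rect c,size,ang [ 627.5 -114.9] [44.6 11.9] 2.0
bench -0.00022907156313523025
```

View pics/crop0.png

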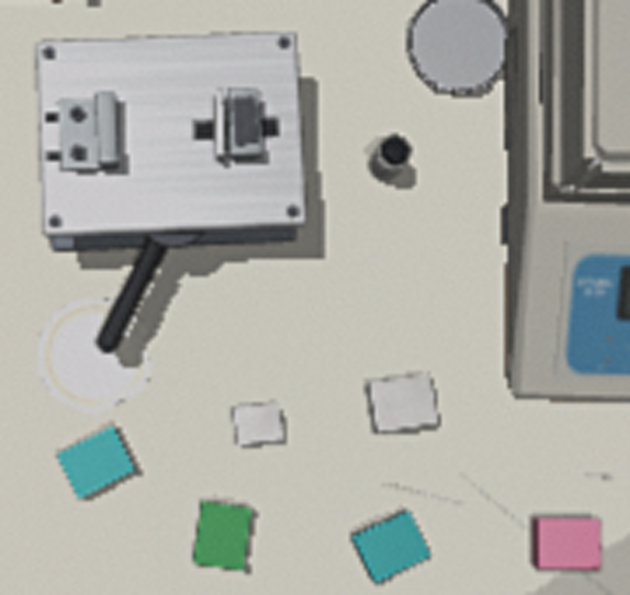

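The crop confirms it. The larger grey block at crop (402,403) measures 31.8x41 mm with its top at 19.5 mm, so it is the test_block. The one at crop (259,424) is 24x30 mm, the small block. The vial is the dark cap at crop (395,152). Now I'll get the handle angle, the gap and the obstacle heights.

```bash
cat >> h.py <<'E'
def delta(o,p,yaw):
    """row numbers from measured pose o to world position p, tool down at yaw deg"""
    R0=Rw(o["tool_rot"]); t=R0.T@(np.array(p)-o["tool_pos"])/.3
    w=Ro.from_matrix(R0.T@Rw([180,0,yaw])).as_rotvec()/np.pi
    return np.r_[t,w].round(4)
S=np.array([.6289,-.1526]); SY=np.radians(1.3)
def st(x,y): c,s=np.cos(SY),np.sin(SY); return S+np.array([c*x-s*y,s*x+c*y])
E
python3 - <<'E'
from h import *
from cell import get_obs
c=load("top0"); P=cloud(c); z=P[...,2]
# deck edges
k=(z>.078)&(z<.092); k[:,:225]=0;k[:,320:]=0;k[:130]=0;k[205:]=0
cs,_=cv2.findContours(k.astype(np.uint8),0,1); q=max(cs,key=cv2.contourArea)[:,0]
w=on_plane(c,q,.085)[:,:2]*1000
rel=w-S*1000
for nm,m in(("+x",(rel[:,0]>50)&(abs(rel[:,1])<70)),("-x",(rel[:,0]<-50)&(abs(rel[:,1])<70)),("+y",(rel[:,1]>70)&(abs(rel[:,0])<50)),("-y",(rel[:,1]<-70)&(abs(rel[:,0])<50))):
    i=0 if 'x' in nm else 1; f=np.polyfit(rel[m,1-i],rel[m,i],1); print(nm,"yaw",np.degrees(f[0])*(-1 if i==0 else 1),"off",f[1])
# handle
k=(z>.05)&(z<.068); k[:,:240]=0;k[:,290:]=0;k[:198]=0;k[240:]=0
uv=np.argwhere(k)[:,::-1]; w=on_plane(c,uv,.059)[:,:2]
ax=st(-.045,0); d=w-ax; r=np.hypot(*d.T); m=r>.045
ang=np.arctan2(d[m,1],-d[m,0]); print("axis",ax,"rmax",r.max(),"a(world)",np.median(ang),"a stand",np.median(ang)+SY,"knob",.6-np.median(ang)-SY)
# jaw/fence faces
for nm,a,b,col in(("jaw",.1,.12,(278,312)),("fence",.1,.12,(240,268))):
    k=(z>a)&(z<b)&(P[...,0]>.6)&(P[...,0]<.66); k[:,:col[0]]=0;k[:,col[1]:]=0;k[:130]=0;k[205:]=0
    uv=np.argwhere(k)[:,::-1]; w=on_plane(c,uv,.11)[:,:2]-S; y=-np.sin(SY)*w[:,0]+np.cos(SY)*w[:,1]; print(nm,np.percentile(y,[0,3,50,97,100]).round(4))
for x0,x1 in((.40,.5),(.5,.56),(.56,.7)):
    m=(P[...,0]>x0)&(P[...,0]<x1)&(P[...,1]<-.33)&(P[...,1]>-.56); 
    for y0 in(-.36,-.40,-.45,-.5): 
        mm=m&(P[...,1]<y0)&(P[...,1]>y0-.05); print(x0,y0,np.percentile(z[mm],99).round(3))
o=get_obs(); 
print(delta(o,[.4636,-.2961,.12],97.8))
E
```

```text
+x yaw 1.1703159192437675 off 58.96180150232781
-x yaw 0.8416797760999185 off -58.948116346867835
+y yaw 0.5385353578229888 off 78.4882291553061
-y yaw 1.0611514307150214 off -78.47074849975928
axis [ 0.58391158 -0.15362093] rmax 0.09591340613980252 a(world) 0.5017612547507256 a stand 0.524450535026652 knob 0.07554946497334805
jaw [-0.0532 -0.0524 -0.0409 -0.027  -0.0263]
fence [0.0319 0.0322 0.0379 0.0434 0.0439]
0.4 -0.36 0.066
0.4 -0.4 0.066
0.4 -0.45 0.068
0.4 -0.5 0.069
0.5 -0.36 0.088
0.5 -0.4 0.089
0.5 -0.45 0.149
0.5 -0.5 0.145
0.56 -0.36 0.206
0.56 -0.4 0.209
0.56 -0.45 0.21
0.56 -0.5 0.209
[ 9.378e-01 -5.885e-01  3.394e-01 -5.000e-04 -3.000e-04 -3.951e-01]
```

Request:
{"fn": "servo_tool", "kwargs": {"series": [[[0.938,-0.5885,0.2,0,0,-0.395,0.6],[0.938,-0.5885,0.2,0,0,-0.395,0.6],[0.938,-0.5885,0.2,0,0,-0.395,0.6],[0.938,-0.5885,0.2,0,0,-0.395,0.6],[0.938,-0.5885,0.2,0,0,-0.395,0.6],[0.938,-0.5885,0.2,0,0,-0.395,0.6],[0.938,-0.5885,0.2,0,0,-0.395,0.6],[0.938,-0.5885,0.2,0,0,-0.395,0.6],[0.938,-0.5885,0.2,0,0,-0.395,0.6],[0.938,-0.5885,0.2,0,0,-0.395,0.6],[0.938,-0.5885,0.2,0,0,-0.395,0.6],[0.938,-0.5885,0.2,0,0,-0.395,0.6]]], "grip_force": 15}}

```text
time_s: 1.1
tool_pos: [0.4637, -0.2968, 0.1622]
tool_rot: [-180.0, -0.0, 97.6]
force: [-0.0, -0.1, 0.4]
grip_width: 0.0526
grasp_force: 0.0
```

```bash
sed -i 's/radians(1.3)/radians(1.0)/' h.py; python3 - <<'E'
from h import *
from cell import get_obs
o=get_obs(); print(o["tool_pos"],o["tool_rot"],o["joint_velocities"].round(1),o["grip_width"],o["force"],o["qpos"].round(0))
print(delta(o,[.4636,-.2961,.003],97.8))
E
```

```text
[ 0.4636831  -0.29684178  0.16224032] [-1.79967585e+02 -9.83434680e-03  9.75805820e+01] [ 0.4 -0.   0.8 -0.4 -0.1  0.1 -0.7] 0.05255259459057831 [-0.01967326 -0.07021536  0.41500681] [ 50.  10. -23. 101.   4.  70.  34.]
[ 2.400e-03  4.000e-04  5.308e-01 -2.000e-04 -1.000e-04 -1.200e-03]
```

Request:
{"fn": "servo_tool", "kwargs": {"series": [[[0.0024,0,0.2,0,0,-0.001,0.6],[0.0024,0,0.4,0,0,-0.001,0.6],[0.0024,0,0.49,0,0,-0.001,0.6],[0.0024,0,0.528,0,0,-0.001,0.6],[0.0024,0,0.528,0,0,-0.001,0.6],[0.0024,0,0.528,0,0,-0.001,0.6],[0.0024,0,0.528,0,0,-0.001,0.2],[0.0024,0,0.528,0,0,-0.001,0.2],[0.0024,0,0.528,0,0,-0.001,0.2],[0.0024,0,0.528,0,0,-0.001,0.2],[0.0024,0,0.528,0,0,-0.001,0.2],[0.0024,0,0.528,0,0,-0.001,0.2]]], "grip_force": 15}}

```text
time_s: 2.1
tool_pos: [0.4637, -0.2962, 0.0044]
tool_rot: [-180.0, 0.0, 97.9]
force: [-1.1, -0.8, 1.5]
grip_width: 0.0317
grasp_force: 15.0
```

Request:
{"fn": "servo_tool", "kwargs": {"series": [[[0,0,-0.1,0,0,0,0.2],[0,0,-0.2,0,0,0,0.2],[0,0,-0.3,0,0,0,0.2],[0,0,-0.4,0,0,0,0.2],[0,0,-0.5,0,0,0,0.2],[0,0,-0.58,0,0,0,0.2],[0,0,-0.58,0,0,0,0.2],[0,0,-0.58,0,0,0,0.2]]]}}

```text
time_s: 2.77
tool_pos: [0.4647, -0.2963, 0.1794]
tool_rot: [179.9, 0.1, 98.0]
force: [-1.1, 0.6, -1.7]
grip_width: 0.0319
grasp_force: 15.0
```

```bash
python3 - <<'E'
from h import *
from cell import get_obs
o=get_obs(); print(o["tool_pos"],o["tool_rot"],o["grip_width"],o["grasp_force"],o["force"])
print(st(0,.0024),delta(o,[*st(0,.0024),.176],91.0))
E
```

```text
[ 0.4646719  -0.296268    0.17942908] [1.79883737e+02 1.27666848e-01 9.79623316e+01] 0.03191025748556895 14.999753683805466 [-1.10392918  0.63808593 -1.67752423]
[ 0.62885811 -0.15020037] [0.4064 0.6094 0.0118 0.0007 0.0007 0.0387]
```

Request:
{"fn": "servo_tool", "kwargs": {"series": [[[0.05,0.076,0.0,0,0,0.005,0.2],[0.1,0.152,0.0,0,0,0.01,0.2],[0.15,0.228,0.0,0,0,0.015,0.2],[0.2,0.305,0.0,0,0,0.02,0.2],[0.25,0.381,0.0,0,0,0.025,0.2],[0.3,0.457,0.0,0,0,0.03,0.2],[0.35,0.533,0.0,0,0,0.0387,0.2],[0.39,0.585,0.005,0,0,0.0387,0.2],[0.4064,0.6094,0.0118,0.0007,0.0007,0.0387,0.2],[0.4064,0.6094,0.0118,0.0007,0.0007,0.0387,0.2],[0.4064,0.6094,0.0118,0.0007,0.0007,0.0387,0.2],[0.4064,0.6094,0.0118,0.0007,0.0007,0.0387,0.2]]]}}

```text
time_s: 3.77
tool_pos: [0.6267, -0.1519, 0.1737]
tool_rot: [-179.7, -0.1, 90.9]
force: [0.4, -0.7, -1.4]
grip_width: 0.0318
grasp_force: 15.0
```

```bash
python3 - <<'E'
from h import *
from cell import get_obs,eyes
o=get_obs(); print(o["tool_pos"],o["tool_rot"],o["grip_width"],o["grasp_force"],o["force"])
print(delta(o,[*st(0,.0024),.0894],91.0))
for n in("side","top"):
    c=eyes.read_camera(n); pickle.dump(c,open(n+"1.pkl","wb"))
a,b=load("side1")["frame"][150:270,250:400,::-1],load("top1")["frame"][120:240,205:355,::-1]
cv2.imwrite("pics/p1.png",cv2.resize(np.hstack([a,b]),None,fx=2.66,fy=2.66,interpolation=cv2.INTER_CUBIC))
E
```

```text
[ 0.62669354 -0.15190287  0.17369005] [-1.79737778e+02 -5.84258928e-02  9.08777344e+01] 0.03175250180304797 14.999489486217499 [ 0.44553462 -0.74584108 -1.35813793]
[ 0.0053  0.0086  0.2809 -0.0015 -0.0003 -0.0007]
```

View pics/p1.png

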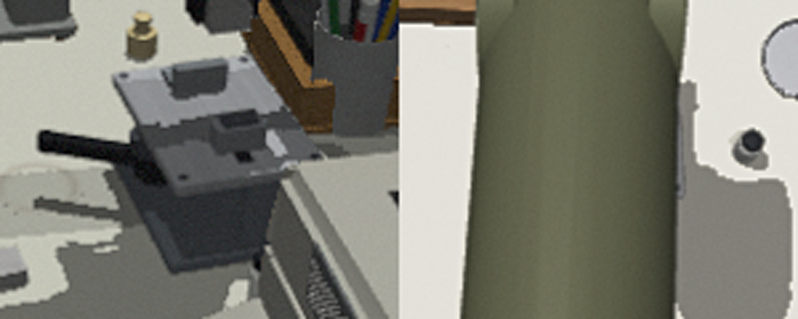

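The picture shows the deck clear at left, with jaw (237,128) and fence (200,80), and the arm covering the stand at right. I'll lower the block.

Request:
{"fn": "servo_tool", "kwargs": {"series": [[[0.005,0.008,0.07,-0.0015,0,-0.001,0.2],[0.005,0.008,0.14,-0.0015,0,-0.001,0.2],[0.005,0.008,0.2,-0.0015,0,-0.001,0.2],[0.005,0.008,0.24,-0.0015,0,-0.001,0.2],[0.005,0.008,0.255,-0.0015,0,-0.001,0.2],[0.005,0.008,0.265,-0.0015,0,-0.001,0.2],[0.005,0.008,0.27,-0.0015,0,-0.001,0.2],[0.005,0.008,0.27,-0.0015,0,-0.001,0.2],[0.005,0.008,0.27,-0.0015,0,-0.001,0.2]]]}}

```text
time_s: 4.62
tool_pos: [0.631, -0.1483, 0.0948]
tool_rot: [179.8, -0.1, 91.2]
force: [0.4, 0.3, -1.8]
grip_width: 0.0317
grasp_force: 15.0
```

```bash
python3 - <<'E'
from h import *
from cell import get_obs
o=get_obs(); print(o["tool_pos"],o["tool_rot"],o["grip_width"],o["grasp_force"],o["force"])
print(delta(o,[*st(0,.0024),.0892],91.0))
E
```

```text
[ 0.63100891 -0.14829598  0.09475504] [ 1.79761574e+02 -8.41572829e-02  9.11800044e+01] 0.0317380645101722 14.999614208936691 [ 0.39433601  0.25480698 -1.84913543]
[-0.0062 -0.0074  0.0185  0.0013 -0.0005  0.001 ]
```

Request:
{"fn": "servo_tool", "kwargs": {"series": [[[-0.003,-0.005,0.008,0,0,0,0.2],[-0.003,-0.005,0.014,0,0,0,0.2],[-0.003,-0.005,0.018,0,0,0,0.2],[-0.003,-0.005,0.018,0,0,0,0.2],[-0.003,-0.005,0.018,0,0,0,0.2],[-0.003,-0.005,0.018,0,0,0,0.2]]]}}

```text
time_s: 5.12
tool_pos: [0.629, -0.1494, 0.0894]
tool_rot: [179.8, -0.1, 91.2]
force: [-2.3, -0.6, 5.5]
grip_width: 0.032
grasp_force: 15.0
```

Request:
{"fn": "servo_tool", "kwargs": {"series": [[[0,0,0,0,0,0,0.6],[0,0,0,0,0,0,0.6],[0,0,0,0,0,0,0.6],[0,0,0,0,0,0,0.6],[0,0,-0.05,0,0,0,0.6],[0,0,-0.1,0,0,0,0.6],[0,0,-0.2,0,0,0,0.6],[0,0,-0.3,0,0,0,0.6],[0,0,-0.4,0,0,0,0.3],[0,0,-0.4,0,0,0,0],[0,0,-0.4,0,0,0,0],[0,0,-0.4,0,0,0,0]]]}}

```text
time_s: 6.12
tool_pos: [0.6282, -0.1493, 0.2076]
tool_rot: [179.9, -0.1, 91.2]
force: [-0.2, -0.1, -0.6]
grip_width: 0.0332
grasp_force: 0.0
```

```bash
cat >> h.py <<'E'
AX=st(-.045,0)
def pushpose(knob,r,off,z):
    """TCP on +y side of the bar: off = distance of TCP from bar centreline"""
    a=.6-knob; u=np.array([-np.cos(a),np.sin(a)]); n=np.array([np.sin(a),np.cos(a)])
    p=u*r+n*off; c,s=np.cos(SY),np.sin(SY); p=AX+np.array([c*p[0]-s*p[1],s*p[0]+c*p[1]])
    return [*p,z], np.degrees(SY-a)
E
python3 - <<'E'
from h import *
from cell import get_obs
o=get_obs(); print(o["tool_pos"],o["tool_rot"],o["qpos"].round(0),o["force"],o["wrist_torque"],o["grip_width"])
p,y=pushpose(.08,.08,.045,.215); print(p,y,delta(o,p,y))
E
```

```text
[ 0.62821381 -0.14928917  0.20756561] [ 1.79905941e+02 -1.17149446e-01  9.11839254e+01] [ 33.  21. -28.  84.  10.  78.   5.] [-0.18487101 -0.06811322 -0.61495271] [-0.02043944 -0.03922221 -0.00395968] 0.033197978232851255
[np.float64(0.5354728045995457), np.float64(-0.07541649985251193), 0.215] -28.793805346802806 [ 2.526e-01 -3.039e-01 -2.480e-02 -4.000e-04 -9.000e-04  6.665e-01]
```

Request:
{"fn": "servo_tool", "kwargs": {"series": [[[0.05,-0.06,-0.025,0,0,0.039,0],[0.1,-0.12,-0.025,0,0,0.078,0],[0.15,-0.18,-0.025,0,0,0.117,0],[0.2,-0.24,-0.025,0,0,0.156,0],[0.2526,-0.304,-0.025,0,0,0.195,0],[0.2526,-0.304,-0.025,0,0,0.234,0],[0.2526,-0.304,-0.025,0,0,0.273,0],[0.2526,-0.304,-0.025,0,0,0.312,0],[0.2526,-0.304,-0.025,0,0,0.351,0],[0.2526,-0.304,-0.025,0,0,0.39,0],[0.2526,-0.304,-0.025,0,0,0.429,0],[0.2526,-0.304,-0.025,0,0,0.468,0]]]}}

```text
time_s: 7.12
tool_pos: [0.5347, -0.0754, 0.2136]
tool_rot: [-179.8, 0.0, 6.6]
force: [0.3, 0.2, 0.6]
grip_width: 0.0005
grasp_force: 0.0
```

Request:
{"fn": "servo_tool", "kwargs": {"series": [[[0,0,0,0,0,0.039,0],[0,0,0,0,0,0.078,0],[0,0,0,0,0,0.117,0],[0,0,0,0,0,0.156,0],[0,0,0,0,0,0.195,0],[0,0,0,0,0,0.198,0],[0,0,0,0,0,0.198,0],[0,0,0,0,0,0.198,0],[0,0,0,0,0,0.198,0]]]}}

```text
time_s: 7.87
tool_pos: [0.5355, -0.0754, 0.2151]
tool_rot: [-179.8, -0.0, -28.6]
force: [0.2, 0.6, 0.5]
grip_width: 0.0004
grasp_force: 0.0
```

```bash
python3 - <<'E'
from h import *
from cell import get_obs,eyes
o=get_obs(); print(o["tool_pos"],o["tool_rot"],o["qpos"].round(0),o["force"],o["wrist_torque"],o["grip_width"])
p,y=pushpose(.08,.08,.045,.045); print(p,y,delta(o,p,y))
c=eyes.read_camera("side"); pickle.dump(c,open("side2.pkl","wb"))
cv2.imwrite("pics/p2.png",cv2.resize(c["frame"][100:300,200:420,::-1],None,fx=2.7,fy=2.7,interpolation=cv2.INTER_CUBIC))
E
```

```text
[ 0.53549217 -0.0753747   0.21509165] [-1.79845608e+02 -1.03870493e-02 -2.85771392e+01] [  26.    6.  -22.   99.    2.   75. -115.] [0.17046102 0.55640998 0.51769958] [0.04194666 0.05361561 0.02783882] 0.0004271180869337364
[np.float64(0.5354728045995457), np.float64(-0.07541649985251193), 0.045] -28.793805346802806 [-1.00e-04  1.70e-03  5.67e-01 -9.00e-04 -1.00e-04  1.20e-03]
```

View pics/p2.png

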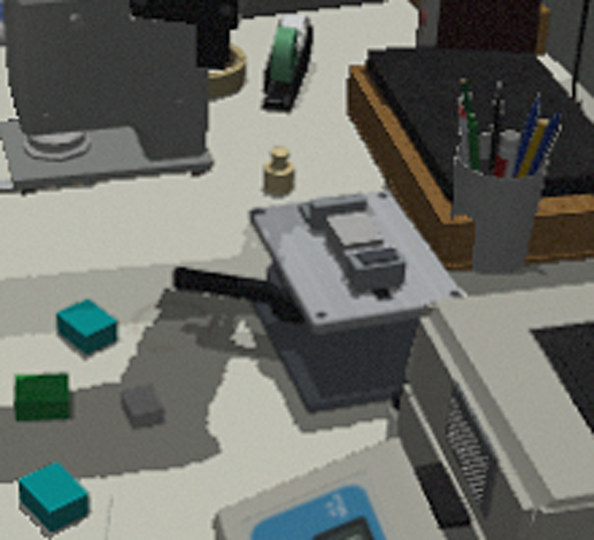

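The block lies flat on the deck at (357,230), between the fence (335,208) and the jaw (375,265). The handle runs (178,278) to (280,295). I'll lower the closed fingers beside the bar.

Request:
{"fn": "servo_tool", "kwargs": {"series": [[[0,0,0.1,0,0,0,0],[0,0,0.2,0,0,0,0],[0,0,0.3,0,0,0,0],[0,0,0.4,0,0,0,0],[0,0,0.5,0,0,0,0],[0,0,0.567,0,0,0,0],[0,0,0.567,0,0,0,0],[0,0,0.567,0,0,0,0],[0,0,0.567,0,0,0,0]]]}}

```text
time_s: 8.67
tool_pos: [0.5374, -0.0752, 0.047]
tool_rot: [-179.8, -0.2, -28.7]
force: [1.1, -0.7, 0.2]
grip_width: 0.0004
grasp_force: 0.0
```

```bash
python3 - <<'E'
from h import *
from cell import get_obs
o=get_obs(); print(o["tool_pos"],o["tool_rot"],o["force"])
for k in(.08,.18,.28): 
    p,y=pushpose(k,.08,.022,.045); print(k,delta(o,p,y))
E
```

```text
[ 0.53740472 -0.07518711  0.04699269] [-179.78310798   -0.183675    -28.67319731] [ 1.1122374  -0.6532051   0.24073566]
0.08 [-0.0055  0.0805  0.0063 -0.0012 -0.001   0.0007]
0.18 [-0.0115  0.1074  0.0062 -0.0012 -0.0011 -0.0312]
0.28 [-0.0148  0.1349  0.0061 -0.0011 -0.0011 -0.063 ]
```

Request:
{"fn": "servo_tool", "kwargs": {"series": [[[-0.002,0.03,0.006,-0.001,-0.001,0,0],[-0.004,0.06,0.006,-0.001,-0.001,0,0],[-0.0055,0.08,0.006,-0.001,-0.001,0,0],[-0.0085,0.094,0.006,-0.001,-0.001,-0.016,0],[-0.0115,0.107,0.006,-0.001,-0.001,-0.031,0],[-0.013,0.121,0.006,-0.001,-0.001,-0.047,0],[-0.0148,0.135,0.006,-0.001,-0.001,-0.063,0],[-0.0148,0.135,0.006,-0.001,-0.001,-0.063,0],[-0.0148,0.135,0.006,-0.001,-0.001,-0.063,0]]]}}

```text
time_s: 9.42
tool_pos: [0.5141, -0.1084, 0.0446]
tool_rot: [-179.9, -0.1, -17.4]
force: [4.2, 2.3, -0.5]
grip_width: 0.0006
grasp_force: 1.8
```

```bash
cat > s.py <<'E'
from h import *
from cell import get_obs
import sys
o=get_obs(); f=o["force"]; d=o["tool_pos"][:2]-AX; c,s=np.cos(SY),np.sin(SY); q=np.array([c*d[0]+s*d[1],-s*d[0]+c*d[1]])
# knob from TCP assuming contact offset 22 mm
r=np.hypot(*q); kn=.6-np.arctan2(q[1],-q[0])+np.arcsin(.022/r)
print(o["tool_pos"],o["tool_rot"],"F",f.round(2),"torque on knob",-(d[0]*f[1]-d[1]*f[0]),"knob~",kn,"r",r)
for k in map(float,sys.argv[1:]):
    p,y=pushpose(k,.08,.022,.045); print(k,delta(o,p,y).tolist())
E
python3 s.py .3 .4 .5 .6
```

```text
[ 0.51408382 -0.1083967   0.04456303] [-1.79935164e+02 -7.48752474e-02 -1.74496559e+01] F [ 4.19  2.35 -0.46] torque on knob 0.35249796773581976 knob~ 0.27823438937573014 r 0.08306163978787405
0.3 [-0.0012, 0.0058, -0.0015, -0.0004, -0.0004, -0.007]
0.4 [-0.0066, 0.0329, -0.0015, -0.0003, -0.0004, -0.0388]
0.5 [-0.0093, 0.0605, -0.0015, -0.0003, -0.0005, -0.0707]
0.6 [-0.0092, 0.0881, -0.0016, -0.0003, -0.0005, -0.1025]
```

Request:
{"fn": "servo_tool", "kwargs": {"series": [[[-0.003,0.016,-0.0015,0,0,-0.02,0],[-0.0066,0.033,-0.0015,0,0,-0.039,0],[-0.008,0.047,-0.0015,0,0,-0.055,0],[-0.0093,0.0605,-0.0015,0,0,-0.071,0],[-0.0093,0.074,-0.0015,0,0,-0.087,0],[-0.0092,0.088,-0.0015,0,0,-0.1025,0]]]}}

```text
time_s: 9.92
tool_pos: [0.5035, -0.1314, 0.0446]
tool_rot: [-179.9, -0.0, 1.2]
force: [3.9, 5.5, -1.7]
grip_width: 0.0006
grasp_force: 2.6
```

```bash
python3 s.py .6 .7 .8 .9
```

```text
[ 0.50354363 -0.13139281  0.04463503] [-1.79876770e+02 -4.92591546e-02  1.21089428e+00] F [ 3.87  5.45 -1.66] torque on knob 0.523299487501864 knob~ 0.5826394301697086 r 0.08331818615705208
0.6 [-0.0001, 0.0046, -0.0012, -0.0007, -0.0003, 0.0012]
0.7 [-0.0062, 0.0316, -0.0013, -0.0007, -0.0003, -0.0307]
0.8 [-0.0096, 0.059, -0.0014, -0.0007, -0.0003, -0.0625]
0.9 [-0.0102, 0.0867, -0.0014, -0.0006, -0.0004, -0.0943]
```

Request:
{"fn": "servo_tool", "kwargs": {"series": [[[-0.003,0.018,-0.001,0,0,-0.016,0],[-0.006,0.0316,-0.001,0,0,-0.031,0],[-0.008,0.045,-0.001,0,0,-0.047,0],[-0.0096,0.059,-0.001,0,0,-0.0625,0],[-0.01,0.073,-0.001,0,0,-0.078,0],[-0.0102,0.0867,-0.001,0,0,-0.094,0]]]}}

```text
time_s: 10.42
tool_pos: [0.5005, -0.1568, 0.0447]
tool_rot: [-179.8, -0.0, 18.1]
force: [1.9, 6.8, -0.1]
grip_width: 0.0002
grasp_force: 2.7
```

```bash
python3 s.py .9 .95 1.0 1.05 1.1 1.15
```

```text
[ 0.50046193 -0.15679105  0.04468604] [-1.79823071e+02 -1.59480155e-02  1.81471934e+01] F [ 1.92  6.83 -0.08] torque on knob 0.5633376810871438 knob~ 0.8899113344176063 r 0.08351439730025735
0.9 [0.0011, 0.0027, -0.0011, -0.001, -0.0001, -0.0002]
0.95 [-0.0022, 0.0161, -0.0011, -0.001, -0.0001, -0.0161]
1.0 [-0.0048, 0.0297, -0.0011, -0.001, -0.0001, -0.0321]
1.05 [-0.0068, 0.0434, -0.0012, -0.001, -0.0002, -0.048]
1.1 [-0.0081, 0.0571, -0.0012, -0.001, -0.0002, -0.0639]
1.15 [-0.0087, 0.071, -0.0013, -0.001, -0.0002, -0.0798]
```

Now slower: one call to about 1.1.

Request:
{"fn": "servo_tool", "kwargs": {"series": [[[-0.001,0.009,-0.001,0,0,-0.008,0],[-0.002,0.016,-0.001,0,0,-0.016,0],[-0.0035,0.023,-0.001,0,0,-0.024,0],[-0.0048,0.03,-0.001,0,0,-0.032,0],[-0.006,0.0365,-0.001,0,0,-0.04,0],[-0.0068,0.0434,-0.001,0,0,-0.048,0],[-0.0075,0.05,-0.001,0,0,-0.056,0],[-0.0081,0.057,-0.001,0,0,-0.064,0]]]}}

```text
time_s: 11.08
tool_pos: [0.5027, -0.1734, 0.0447]
tool_rot: [-179.8, 0.0, 29.6]
force: [1.6, 6.5, 0.6]
grip_width: 0.0008
grasp_force: 2.6
```

```bash
python3 s.py 1.1 1.15 1.2 1.25 1.3
```

```text
[ 0.50266581 -0.1734288   0.04470914] [-1.79756861e+02  2.70430541e-02  2.96060594e+01] F [1.62 6.54 0.61] torque on knob 0.4990422232783072 knob~ 1.090474856852446 r 0.08367703550095161
1.1 [0.0017, 0.0026, -0.001, -0.0014, 0.0001, -0.0002]
1.15 [-0.0016, 0.016, -0.001, -0.0014, 0.0001, -0.0161]
1.2 [-0.0042, 0.0295, -0.0011, -0.0014, 0.0001, -0.0321]
1.25 [-0.0062, 0.0432, -0.0012, -0.0014, 0.0, -0.048]
1.3 [-0.0075, 0.057, -0.0012, -0.0014, 0.0, -0.0639]
```

Request:
{"fn": "servo_tool", "kwargs": {"series": [[[0,0.0065,-0.001,0,0,-0.004,0],[-0.0005,0.0095,-0.001,0,0,-0.008,0],[-0.001,0.013,-0.001,0,0,-0.012,0],[-0.0016,0.016,-0.001,0,0,-0.016,0]]]}}

```text
time_s: 11.42
tool_pos: [0.5039, -0.1779, 0.0447]
tool_rot: [-179.7, 0.1, 32.4]
force: [0.4, 6.4, 0.2]
grip_width: 0.0007
grasp_force: 2.6
```

```bash
python3 s.py 1.15 1.175 1.2 1.225
```

```text
[ 0.50394555 -0.17790603  0.04468334] [-1.79707111e+02  7.82584047e-02  3.24363750e+01] F [0.4 6.4 0.2] torque on knob 0.5016819199563581 knob~ 1.1462741459841728 r 0.08363655409619875
1.15 [0.002, 0.001, -0.0011, -0.0016, 0.0004, -0.0004]
1.175 [0.0003, 0.0077, -0.0011, -0.0016, 0.0004, -0.0084]
1.2 [-0.0013, 0.0144, -0.0011, -0.0016, 0.0004, -0.0163]
1.225 [-0.0027, 0.0212, -0.0012, -0.0016, 0.0004, -0.0243]
```

Request:
{"fn": "servo_tool", "kwargs": {"series": [[[0,0.005,-0.001,0,0,-0.004,0],[0,0.0085,-0.001,0,0,-0.008,0],[-0.0005,0.0115,-0.001,0,0,-0.012,0],[-0.0013,0.0148,-0.001,0,0,-0.016,0]]]}}

```text
time_s: 11.75
tool_pos: [0.5053, -0.1819, 0.0447]
tool_rot: [-179.7, 0.1, 35.3]
force: [-0.3, 6.6, -0.5]
grip_width: 0.0004
grasp_force: 2.7
```

```bash
python3 s.py 1.2 1.225 1.25
```

```text
[ 0.50533092 -0.18193685  0.04470175] [-1.79657444e+02  1.22899143e-01  3.53097323e+01] F [-0.28  6.57 -0.51] torque on knob 0.5238076435599088 knob~ 1.1973612681683994 r 0.0836024198776071
1.2 [0.002, 0.0007, -0.001, -0.0019, 0.0007, -0.0004]
1.225 [0.0002, 0.0074, -0.001, -0.0019, 0.0007, -0.0083]
1.25 [-0.0013, 0.0141, -0.0011, -0.0019, 0.0006, -0.0163]
```

Request:
{"fn": "servo_tool", "kwargs": {"series": [[[0,0.004,-0.001,0,0,-0.004,0],[0,0.0065,-0.001,0,0,-0.007,0],[0,0.009,-0.001,0,0,-0.01,0]]]}}

```text
time_s: 12.0
tool_pos: [0.5063, -0.1843, 0.0447]
tool_rot: [-179.6, 0.2, 37.1]
force: [-1.5, 5.6, -0.2]
grip_width: 0.0007
grasp_force: 2.7
```

```bash
python3 s.py 1.23 1.25 
```

```text
[ 0.50626337 -0.18432692  0.04472577] [-1.79613270e+02  1.71111013e-01  3.70884106e+01] F [-1.54  5.62 -0.17] torque on knob 0.48403633930202783 knob~ 1.2281202763181636 r 0.08358164402582663
1.23 [0.002, 0.0005, -0.0009, -0.0021, 0.001, -0.0]
1.25 [0.0006, 0.0058, -0.001, -0.0022, 0.0009, -0.0064]
```

Request:
{"fn": "servo_tool", "kwargs": {"series": [[[0,0.004,-0.001,0,0,-0.004,0],[0,0.0065,-0.001,0,0,-0.007,0],[0,0.009,-0.001,0,0,-0.01,0]]]}}

```text
time_s: 12.25
tool_pos: [0.5072, -0.1867, 0.0447]
tool_rot: [-179.6, 0.2, 38.9]
force: [-2.6, 4.6, 0.1]
grip_width: 0.0005
grasp_force: 2.8
```

```bash
python3 s.py 1.26 
```

```text
[ 0.50723609 -0.18665253  0.04472238] [-179.56229688    0.21567215   38.874925  ] F [-2.59  4.62  0.12] torque on knob 0.4405979872990006 knob~ 1.258297646998369 r 0.08357697678670765
1.26 [0.002, 0.0005, -0.0009, -0.0024, 0.0012, 0.0003]
```

Request:
{"fn": "servo_tool", "kwargs": {"series": [[[0,0.004,-0.001,0,0,-0.004,0],[0,0.0065,-0.001,0,0,-0.007,0],[0,0.009,-0.001,0,0,-0.01,0]]]}}

```text
time_s: 12.5
tool_pos: [0.5083, -0.189, 0.0448]
tool_rot: [-179.5, 0.3, 40.7]
force: [-4.5, 5.3, -1.3]
grip_width: 0.0004
grasp_force: 2.8
```

```bash
python3 s.py 1.29; python3 - <<'E'
from h import *
from cell import eyes
for n in("side","top"):
    c=eyes.read_camera(n); pickle.dump(c,open(n+"3.pkl","wb"))
a,b=load("side3")["frame"][160:240,270:380,::-1],load("top3")["frame"][130:210,225:335,::-1]
cv2.imwrite("pics/p3.png",cv2.resize(np.hstack([a,b]),None,fx=3.6,fy=3.6,interpolation=cv2.INTER_CUBIC))
E
```

```text
[ 0.50834245 -0.18899105  0.0447681 ] [-179.51820982    0.25412452   40.6619391 ] F [-4.53  5.27 -1.32] torque on knob 0.5594450381987 knob~ 1.2894004157796135 r 0.08353289362705182
1.29 [0.0019, 0.0002, -0.0008, -0.0027, 0.0014, 0.0007]
```

View pics/p3.png

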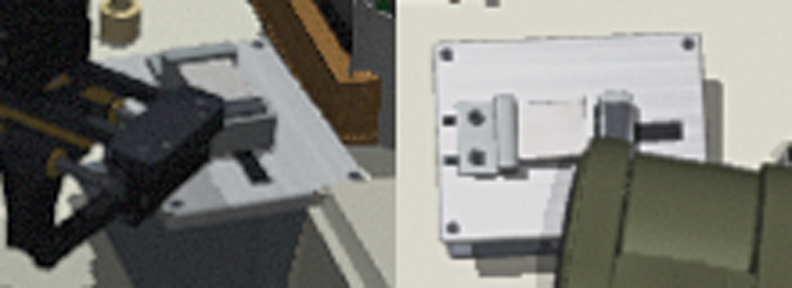

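The top view (right half) shows the block at (555,128), next to the fence face at (518,130), with the jaw at about (600,115) near or at contact. I'll measure the gaps.

```bash
python3 - <<'E'
from h import *
c=load("top3"); P=cloud(c); g=c["frame"].mean(2)
rel=P[...,:2]-S; co,s=np.cos(SY),np.sin(SY); X=co*rel[...,0]+s*rel[...,1]; Y=-s*rel[...,0]+co*rel[...,1]; z=P[...,2]
for v in range(160,171,2):
    print(v,[(int(y*1000),int(zz*1000),int(q)) for y,zz,q in zip(Y[v,252:290],z[v,252:290],g[v,252:290])])
    if v==164: break
m=(z>.1035)&(z<.1065)&(abs(X)<.02)&(Y<.035)&(Y>-.02); print(np.percentile(Y[m],[1,50,99]),np.percentile(X[m],[1,50,99]))
E
```

```text
160 [(44, 92, 149), (42, 106, 190), (39, 107, 186), (37, 109, 183), (35, 104, 171), (33, 108, 138), (32, 86, 119), (29, 107, 216), (27, 108, 217), (25, 104, 215), (23, 99, 215), (21, 103, 217), (19, 104, 216), (17, 102, 216), (15, 107, 215), (12, 104, 215), (10, 104, 215), (8, 105, 214), (6, 105, 213), (4, 105, 210), (2, 104, 208), (0, 106, 208), (-1, 107, 210), (-3, 104, 210), (-5, 99, 199), (-7, 104, 175), (-9, 106, 226), (-12, 102, 206), (-14, 101, 73), (-16, 103, 82), (-18, 106, 138), (-20, 109, 92), (-22, 109, 86), (-24, 111, 87), (-26, 110, 89), (-28, 109, 85), (-30, 112, 79), (-32, 106, 79)]
162 [(44, 90, 139), (42, 108, 187), (40, 106, 189), (38, 108, 185), (35, 110, 173), (33, 107, 142), (32, 96, 124), (29, 104, 220), (27, 107, 221), (25, 105, 217), (23, 104, 217), (21, 104, 215), (19, 104, 216), (17, 105, 215), (15, 105, 217), (13, 106, 216), (11, 102, 215), (8, 102, 215), (6, 107, 213), (4, 103, 211), (2, 104, 210), (0, 106, 210), (-1, 104, 210), (-3, 102, 209), (-5, 105, 199), (-7, 104, 181), (-9, 106, 225), (-11, 102, 206), (-14, 99, 69), (-16, 96, 91), (-18, 106, 168), (-20, 108, 98), (-22, 110, 85), (-23, 115, 87), (-26, 107, 90), (-28, 110, 85), (-30, 110, 85), (-32, 109, 88)]
164 [(44, 90, 160), (42, 108, 185), (40, 106, 187), (38, 110, 184), (36, 108, 172), (34, 106, 148), (32, 106, 121), (30, 103, 218), (27, 105, 218), (25, 103, 215), (23, 108, 214), (21, 106, 213), (19, 104, 213), (17, 103, 214), (15, 105, 214), (13, 104, 215), (11, 105, 214), (9, 105, 213), (7, 103, 212), (4, 102, 213), (2, 105, 213), (0, 105, 210), (-1, 104, 211), (-3, 103, 209), (-5, 104, 212), (-7, 101, 217), (-9, 104, 225), (-11, 105, 205), (-14, 85, 78), (-16, 87, 92), (-17, 106, 169), (-19, 110, 101), (-21, 112, 88), (-23, 110, 87), (-26, 107, 89), (-28, 109, 87), (-30, 109, 84), (14, 1078, 96)]
[-0.01839816  0.00880807  0.03284605] [-0.01422186  0.00165666  0.0173904 ]
```

Request:
{"fn": "servo_tool", "kwargs": {"series": [[[0,0.0035,-0.001,0,0,-0.003,0],[0,0.006,-0.001,0,0,-0.006,0],[0,0.008,-0.001,0,0,-0.009,0]]]}}

```text
time_s: 12.85
tool_pos: [0.5093, -0.1911, 0.0448]
tool_rot: [-179.5, 0.3, 42.3]
force: [-2.8, 4.4, -1.8]
grip_width: 0.0003
grasp_force: 2.9
```

```bash
python3 s.py 1.31; python3 -c "
from cell import get_obs;print(get_obs()['wrist_torque'],get_obs()['grasp_force'])"
```

```text
[ 0.50932482 -0.19107136  0.04479326] [-179.4756283     0.29193615   42.26492685] F [-2.83  4.43 -1.77] torque on knob 0.4368929048296912 knob~ 1.3168381162391112 r 0.08356263850651002
1.31 [0.0026, -0.0018, -0.0007, -0.0029, 0.0016, 0.0032]
[ 0.97669665  0.81950377 -0.10310484] 2.8799861669540405
```

Request:
{"fn": "servo_tool", "kwargs": {"series": [[[0,0.0035,-0.001,0,0,-0.003,0],[0,0.006,-0.001,0,0,-0.006,0],[0,0.008,-0.001,0,0,-0.009,0]]]}}

```text
time_s: 13.1
tool_pos: [0.5103, -0.1929, 0.0448]
tool_rot: [-179.4, 0.3, 43.9]
force: [-5.6, 5.0, -2.5]
grip_width: 0.0006
grasp_force: 3.2
```

```bash
python3 s.py 1.35; python3 -c "
from cell import get_obs;print(get_obs()['wrist_torque'],get_obs()['grasp_force'])"
```

```text
[ 0.51031845 -0.19289714  0.04480412] [-179.41097045    0.32246887   43.87566475] F [-5.55  5.03 -2.5 ] torque on knob 0.5895201134837122 knob~ 1.3418384090037456 r 0.08352504850727198
1.35 [0.0013, 0.0022, -0.0007, -0.0033, 0.0018, -0.0005]
[ 0.96139204  1.06522825 -0.07478342] 3.2273954898118973
```

Request:
{"fn": "servo_tool", "kwargs": {"series": [[[0,0.0035,-0.001,0,0,-0.003,0],[0,0.006,-0.001,0,0,-0.006,0]]]}}

```text
time_s: 13.27
tool_pos: [0.511, -0.1941, 0.0448]
tool_rot: [-179.3, 0.4, 44.9]
force: [-5.9, 3.9, -1.7]
grip_width: 0.0003
grasp_force: 3.6
```

```bash
python3 s.py 1.37; python3 -c "
from cell import get_obs;print(get_obs()['wrist_torque'],get_obs()['grasp_force'])"
```

```text
[ 0.51095556 -0.19412541  0.04482167] [-179.3415933     0.35000728   44.9443613 ] F [-5.9   3.88 -1.7 ] torque on knob 0.5230561263689447 knob~ 1.3582953986438249 r 0.08355623175285022
1.37 [0.0012, 0.0031, -0.0006, -0.0037, 0.0019, -0.001]
[ 0.91989793  1.3074161  -0.06222949] 3.590620905160904
```

Request:
{"fn": "servo_tool", "kwargs": {"series": [[[0,0.0035,-0.001,0,0,-0.003,0],[0,0.006,-0.001,0,0,-0.006,0],[0,0.008,-0.001,0,0,-0.009,0]]]}}

```text
time_s: 13.52
tool_pos: [0.5119, -0.1958, 0.0448]
tool_rot: [-179.3, 0.4, 46.6]
force: [-8.0, 5.7, -1.7]
grip_width: 0.0004
grasp_force: 4.1
```

```bash
python3 s.py 1.37; python3 -c "
from cell import get_obs;print(get_obs()['wrist_torque'],get_obs()['grasp_force'])"
```

```text
[ 0.51188064 -0.19576348  0.0448129 ] [-179.25290197    0.38342772   46.55771146] F [-8.02  5.7  -1.71] torque on knob 0.749964967496944 knob~ 1.3807685366917921 r 0.0835684150395912
1.37 [0.0029, -0.0028, -0.0006, -0.0041, 0.0022, 0.008]
[ 0.97055628  1.55771593 -0.05706836] 4.08720463514328
```

Effort is up from about 0.50 to 0.75 N m, which puts jaw force near 15 N. I'll stop turning, back off and lift.

Request:
{"fn": "servo_tool", "kwargs": {"series": [[[0,-0.02,0,0,0,0,0],[0,-0.05,0,0,0,0,0],[0,-0.1,0,0,0,0,0],[0,-0.1,0,0,0,0,0],[0,-0.1,-0.1,0,0,0,0],[0,-0.1,-0.2,0,0,0,0],[0,-0.1,-0.35,0,0,0,0],[-0.1,-0.1,-0.5,0,0,0,0],[-0.2,-0.1,-0.5,0,0,0,0],[-0.2,-0.1,-0.5,0,0,0,0],[-0.2,-0.1,-0.5,0,0,0,0]]]}}

```text
time_s: 14.43
tool_pos: [0.4544, -0.2235, 0.1993]
tool_rot: [179.8, 0.1, 46.3]
force: [0.4, 0.0, -0.7]
grip_width: 0.0005
grasp_force: 0.0
```

```bash
python3 s.py; python3 - <<'E'
from h import *
from cell import eyes
for n in("side","top"):
    c=eyes.read_camera(n); pickle.dump(c,open(n+"4.pkl","wb"))
a,b=load("side4")["frame"][150:250,260:380,::-1],load("top4")["frame"][130:230,225:345,::-1]
cv2.imwrite("pics/p4.png",cv2.resize(np.hstack([a,b]),None,fx=3.3,fy=3.3,interpolation=cv2.INTER_CUBIC))
E
```

```text
[ 0.45441045 -0.22350713  0.1993089 ] [1.79829573e+02 1.02379445e-01 4.63109594e+01] F [ 0.42  0.02 -0.72] torque on knob -0.027404983640444153 knob~ 1.2287913795302043 r 0.14726297164424784
```

View pics/p4.png

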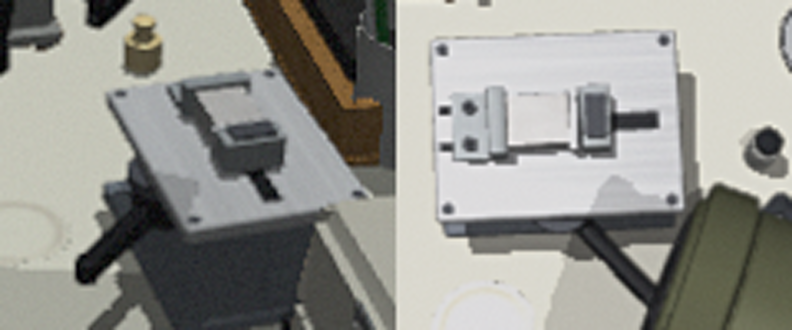

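The block is clamped square between the fence (495,118) and the jaw (590,118), and the arm is clear of everything. Handing in.

```bash
python3 -c "
from cell import env
print(env.sign_off())"
```

```text
the job is handed in; nothing more can be done
None
```

The larger grey block is on the deck, clamped between jaw and fence at about 15 N jaw force (estimated from turning effort, 0.50 rising to 0.75 N m); the arm is clear, the small block, vial and brass weight were never touched, and the job is handed in at about 14.5 s.

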